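# Unlock the medicine box and hold the sprung latch back

## Robot

A 6-joint arm with a two-finger parallel gripper is mounted at the origin on a cart in front of the work surface, level with it; the furniture and walls round the work are solid. World frame = base frame: x ahead of the robot, y to its left, z up, the work surface at z = 0. Lengths are in m, angles in rad, forces in N, time in s.
With the tool pointing down it reaches from about 0.35 to 0.925 m from the base axis. Payload 6.4 kg.
Tool frame: the origin (TCP) lies between the finger pads; the fingertips stand 22 mm ahead of it and the grasp point (between the pads) lies 3 mm ahead of it; z points along the fingers, y is the line along which they close (so a half turn about z gives the same grasp; the last joint's range is limited). The gripper opens to 85 mm and grips with 20 to 120 N. Pads are 22 mm wide; open, the fingers measure 114 mm over their backs; the gripper's body (76 mm by 85 mm) begins 54 mm behind the grasp point. The pads swing forward as they close: fully open they stand 13 mm farther back than shut.
Start: joints at [1.026, 0.245, 1.558, -0, 1.339, -0.174], TCP at [0.236, 0.606, 0.253] pointing down, gripper open.
Joint ranges: [-3.13, 3.13], [-1.02, 2.26], [0.13, 2.54], [-0.95, 4.09], [0.21, 2.88], [-2.74, 2.74]. Speed limits (rad/s): [2.57, 2.57, 3.14, 3.14, 3.14, 3.14].

## Interface

Orientations are given as a 3x3 rotation matrix whose columns are the frame's x, y, z axes.
In Python, from rig import readout, read_camera, job gives the robot as it stands. The module is installed in compiled form; this text tells all that it offers.
- The arm moves only by the tool carry_out, never from a script. Its argument "series" is a list of rows, each a list of 7 numbers: the shift along the world's x, y, z in units of 2 cm (1.0 is 2 cm), then the turn, a rotation vector about the world's x, y, z in units of 8 degrees (1.0 is 8 degrees), then the opening, from -1 (shut) to 1 (fully open). In form: [[tx, ty, tz, rx, ry, rz, claw], ...]. A call has 1 to 10 rows; each row shifts and turns the commanded pose from where the row before left it; what a row does not reach is not made up. A row lasts 1/10 s, in which the tool goes at most 50 mm and 8.59 degrees, less where a joint would pass 70% of its speed; a pose out of reach is approached as far as the arm can. A call with a number of a shift or a turn outside -1 to 1 is refused whole. A call with a gripper value outside its range is refused whole. The fingers move at their own pace and stop on an object; "newtons" is the grip in N (left out, the last holds). Time passes only in rows, so rows that do not move let the fingers close. It gives the time, the measured TCP pose, the force, the opening and the grip force at its end, in the units of the state.
- readout.state(): the state, without advancing time (a new reading comes with each control period).
- read_camera(name): name is "scene" or "side" or "wrist"; returns a dict with "color" (420x560x3 uint8, red, green, blue), "range_z" (420x560 float32, m along the optical axis (not along the pixel's ray), 0 where there is no reading), "camera_matrix" (3x3 intrinsics, pixels), "rvec" (rotation vector, rad) and "tvec" (3), from world to camera coordinates, as OpenCV has them; the wrist camera has in their place "tool_from_camera" (4x4, takes a point from camera to tool coordinates, whose origin is the TCP and whose axes are the flange's). Camera axes: x right, y down, z forward; pixel columns grow to the right and rows downward; lengths in m; the calibration is good to about 2 mm. A picture is of the moment at which its call begins: read the wrist's pose just before it.
- job.close_job(): hands the job in; it is judged then, once.
The state is a dict: "time_s": time; "joint_pos": joint angles; "qd": joint speeds; "joint_efforts": joint torques, N m; "eef_pos": TCP position; "tcp_rot": TCP orientation; "contact_force": force on the tool from outside, world axes, zero at the start; "moment": the same for the moment, N m; "opening": finger opening in m; "grip_force": force on a finger pad.
Only numpy, scipy, OpenCV 4.12 (cv2) and the standard library are available. Lean on these libraries where they do the work, as an engineer would, in place of code of your own. Each camera call takes 0.05 s, during which the arm holds its last target. There are 200 camera calls.

## Task

Please hold the medicine box unlocked for me: slide the cover off its keyhole all the way to the end stop, take the red-headed key from the wooden key block and push it gently, with a little wiggling past the sticky pins, fully home in the keyhole. Then turn it clockwise a quarter turn to its stop and finish while still gripping the key and holding it turned, because the lock springs back by itself and I need both hands for the lid. Leave the blue key in its slot, and the garlic and the lemon where they are.

Things in the scene. Friction and masses are not known exactly. Their poses are not given: they have to be found in the camera images.
- medbox: white steel medicine box, green cross on its front, 112 (x) x 180 (y) x 80 mm high, fixed. Origin: centre of its underside; x to its back, y to its left seen from the front, z up. Flat handle, 7 mm high, on the lid behind the lock. Four sticky pins in the slot, 6 mm deep, often jam a straight push of 10 to 30 N; twisted to and fro by 4 degrees while pushed, the key slips past at 10 to 15 N.
- keyhole (a point): keyhole centre at the upper face of its steel plate, 82 mm above the worktop; axes as the box. Slot 6.5 (x) x 16.5 mm (y), its mouth a 45 degree countersink 13 x 23 mm wide, 3.5 mm deep. The plate ends at 9 mm depth; below it is the lock plug, floor at 24 mm. The key turns only when fully home, its bit below the plate, and cannot come out while turned.
- shutter_tab (a point): middle of the top of the black grip on the keyhole's sliding dust cover. Grip 26 mm (x) x 12 mm (y, sliding direction), 15 mm high, its top 100 mm above the worktop; pinch it along y. Cover plate 35 x 48 mm; when closed it lies over the keyhole and the grip is 23 mm to the left (+y) of the keyhole's centre. Axes as the box.
- shutter (a joint): slide of the dust cover along the box's +y (left): about 0 = keyhole covered, 0.043 m = at its open end stop; it stays where it is left (1.5 N of friction).
- lock (a joint): turn of the lock plug in rad, clockwise seen from above: 0 = locked (slot along the box's y), 1.40 = at its stop, latch drawn. A spring turns it back to 0 (0.03 Nm at 0, 0.08 Nm at the stop). About 0.1 rad of play between key and plug: turn the key some 0.1 to 0.2 rad farther than the plug.
- key_dock: dark wooden key block with rounded corners, 40 (x) x 120 (y) x 38 mm high, fixed. Origin: centre of its underside. Two slots in its top, 30 mm either side of its middle along y, 31 mm deep, hold one key each; which key stands in which slot differs from time to time.
- red_key: key with a red rectangular head, standing tip down in a slot of the block, 35 g. Origin: underside of its steel shoulder, resting on the block (38 mm above the worktop); x through its thickness, y across its width, z up. Shoulder 9 x 20 mm, z 0 to 8 mm; head 9 mm thick (x), 30 mm wide (y), z 6 to 34 mm: grip it across the 9 mm from above. Half a turn about z makes no difference.
- red_key_tip (a point): the red key's rounded tip, 25 mm below its origin; axes as the key. A round shank 4.5 mm thick goes down from the shoulder to the bit, 4.5 mm thick (x) and 14 mm wide (y), which reaches from 13 to 25 mm below the origin. Fully home the tip lies 24 mm below the keyhole point, the key's origin 1 mm above it.
- blue_key: another key with a round blue head (30 mm across, 9 mm thick, top 35 mm above the block), in the other slot; stays there. Origin as for the red key.
- garlic: head of garlic, 60 x 57 x 58 mm, loose on the worktop between block and box; stays there. Origin at its underside.
- lemon: yellow lemon, 78 x 55 x 56 mm, loose on the worktop, farther back between block and box; stays there. Origin at its underside.
Not all that is in view belongs to the job. Leave any white look-alike of the red_key alone.

How it is judged:
By the outcome, as a careful person would: the job done as asked, in the order asked, and still so for the second after the job is handed in, while the arm keeps its last pose, push and grip.
It also fails if it takes over 61 s, if anything falls off the work surface, if the arm or the gripper's body presses on something with over 40 N, if the wrist force passes 120 N, or if a joint passes its speed limit or range.

## Working session

There is one attempt and no reset: what is moved stays moved. The work goes in short steps, Python scripts to look and compute and a tool call to move; the robot and the scene stay as the last step left them, time stands still between calls to the robot, and variables do not carry over. Pictures are saved under pics/ and viewed, at most 10 in all, crops included, and the job is handed in when it is done.

Besides the shell and the picture viewer there is one more tool, called after "Request:" by a JSON object that holds its "op" and its "data", one argument or row to a line. carry_out: Moves the arm, as the interface text tells. Shifts and turns lie within -1 to 1; 1 stands for 2 cm of shift or 8 degrees of turn. Its arguments: {"type":"object","properties":{"series":{"type":"array","items":{"type":"array","items":{"type":"number","minimum":-1,"maximum":1}}},"newtons":{"type":"number"}},"required":["series"]}

```bash
mkdir -p pics; cat > h.py <<'E'
import numpy as np, cv2
from rig import readout, read_camera
def snap(n):
    s=readout.state(); c=read_camera(n)
    K=c["camera_matrix"]
    if n=="wrist":
        T=np.eye(4);T[:3,:3]=s["tcp_rot"];T[:3,3]=s["eef_pos"]
        M=T@np.array(c["tool_from_camera"])
    else:
        R=cv2.Rodrigues(np.array(c["rvec"],float))[0]; M=np.eye(4); M[:3,:3]=R.T; M[:3,3]=-R.T@np.array(c["tvec"],float).ravel()
    Z=c["range_z"]; v,u=np.mgrid[:420,:560]
    P=np.stack([(u-K[0,2])/K[0,0]*Z,(v-K[1,2])/K[1,1]*Z,Z],-1)@M[:3,:3].T+M[:3,3]
    P[Z==0]=np.nan
    return c["color"],P,M,K
def at_z(u,v,z,M,K):
    d=M[:3,:3]@np.array([(u-K[0,2])/K[0,0],(v-K[1,2])/K[1,1],1]); return M[:3,3]+d*(z-M[2,3])/d[2]
E
python3 - <<'E'
from h import *
import pickle
D={}
for n in("scene","side","wrist"):
    D[n]=snap(n)
pickle.dump(D,open("d0.pkl","wb"))
a=np.hstack([D["scene"][0],D["side"][0]])
cv2.imwrite("pics/a.png",cv2.resize(D["scene"][0],(784,588))[...,::-1])
cv2.imwrite("pics/b.png",np.vstack([D["side"][0]])[...,::-1])
print(readout.state())
for n in D: print(n,D[n][2].round(3).tolist())
E
```

```text
{'time_s': 0.15, 'joint_pos': array([ 1.02589346e+00,  2.45682487e-01,  1.55873955e+00, -7.80660654e-06,
        1.33870178e+00, -1.74108266e-01]), 'qd': array([-3.56984235e-04, -1.87105912e-03, -2.99577600e-03, -4.37203611e-05,
        1.48032488e-03,  4.57479729e-04]), 'joint_efforts': array([-6.96474326e-04, -4.29988790e+01, -3.26550329e+01, -1.54353647e-04,
        3.54807336e-03, -1.83483445e-05]), 'eef_pos': array([0.23532343, 0.60548016, 0.25241201]), 'tcp_rot': array([[-9.32040264e-01,  3.62353869e-01, -7.87158062e-04],
       [ 3.62354632e-01,  9.32039374e-01, -1.31335378e-03],
       [ 2.57763484e-04, -1.50932898e-03, -9.99998828e-01]]), 'contact_force': array([-0.11486535,  0.34231772,  0.23513422]), 'moment': array([-0.00838777,  0.05941458,  0.0406668 ]), 'grip_force': 0.0, 'opening': 0.08503690760993138}
scene [[0.651, -0.578, 0.492, 0.075], [-0.759, -0.485, 0.435, -0.429], [-0.012, -0.657, -0.754, 0.758], [0.0, 0.0, 0.0, 1.0]]
side [[0.998, 0.025, -0.05, 0.541], [0.055, -0.535, 0.843, -0.801], [-0.006, -0.844, -0.536, 0.578], [0.0, 0.0, 0.0, 1.0]]
wrist [[0.364, 0.881, 0.303, 0.157], [0.932, -0.343, -0.119, 0.636], [-0.001, 0.325, -0.946, 0.373], [0.0, 0.0, 0.0, 1.0]]
```

View pics/a.png

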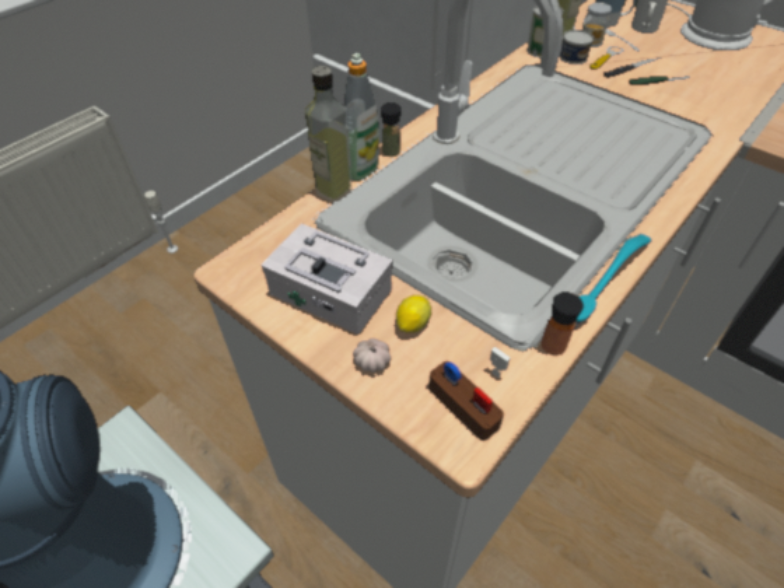

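View pics/b.png

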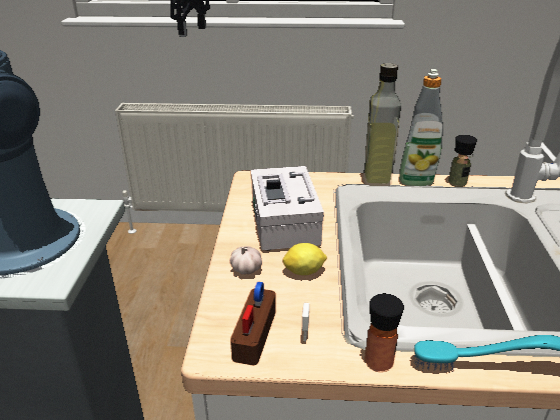

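The scene picture shows the box at (325,280), the black grip at (318,265), the lemon at (413,314) and the garlic at (372,356). The block is at (465,400), with the blue key at (452,372) and the red key at (483,400). The white look-alike is at (498,358). The key I want is the red one in the block, in the slot nearer the camera. Next I'll measure positions from depth.

```bash
python3 - <<'E'
from h import *
import pickle
D=pickle.load(open("d0.pkl","rb"))
for n in("scene","side"):
    C,P,M,K=D[n]; h=cv2.cvtColor(C,cv2.COLOR_RGB2HSV).astype(int); H,S,V=h[...,0],h[...,1],h[...,2]
    z=P[...,2]; x=P[...,0];y=P[...,1]
    reg=(x>.25)&(x<.75)&(y>-.45)&(y<.35)&(z>-.02)
    def rep(t,m):
        m=m&reg; q=P[m]
        if len(q)<5: print(n,t,len(q));return
        r=cv2.minAreaRect(q[:,:2].astype(np.float32)*1000)
        print(n,t,len(q),"med",np.median(q,0).round(4),"zmax",np.percentile(q[:,2],98).round(4),"rect",np.round(r[0],1),np.round(r[1],1),round(r[2],1))
    rep("red",((H<6)|(H>174))&(S>170)&(V>110))
    rep("blue",(H>105)&(H<128)&(S>150)&(V>80))
    rep("yellow",(H>20)&(H<34)&(S>180)&(V>120)&(z>.01))
    rep("docktop",(z>.033)&(z<.043)&(V<130)&(y<0)&(H<20)&(S>80))
    rep("boxtop",(z>.074)&(z<.088)&(S<60)&(y>-.1))
    rep("tab",(z>.094)&(z<.106)&(V<70)&(y>-.1))
    uv=np.argwhere((z>.094)&(z<.106)&(V<70)&(y>-.1)&reg); 
    if len(uv): print(uv.mean(0))
    if n=="scene": c=C[150:250,175:300]; cv2.imwrite("pics/c1.png",cv2.resize(c,None,fx=6,fy=6,interpolation=cv2.INTER_CUBIC)[...,::-1])
    else: cv2.imwrite("pics/c2.png",cv2.resize(C[155:365,215:345],None,fx=4.6,fy=2.8,interpolation=cv2.INTER_CUBIC)[...,::-1])
E
```

```text
scene red 53 med [ 0.4622 -0.2535  0.0715] zmax 0.074 rect [ 467.5 -245.2] [45.2 13.7] 60.2
scene blue 46 med [ 0.4708 -0.199   0.0694] zmax 0.0748 rect [ 472.1 -195.9] [23.9  6.3] 77.5
scene yellow 405 med [ 0.5269 -0.0766  0.0485] zmax 0.0564 rect [533.5 -74.2] [53.5 47. ] 40.0
scene docktop 790 med [ 0.4618 -0.2296  0.0383] zmax 0.0411 rect [ 550.3 -237.8] [118.7 207.1] 80.9
scene boxtop 2885 med [0.4977 0.0698 0.0811] zmax 0.0877 rect [587.6 124.7] [360.9 205.3] 27.8
scene tab 33 med [0.474  0.0695 0.0996] zmax 0.104 rect [572.2 162.9] [282.2  17.9] 43.3
[182.63636364 227.45454545]
side red 98 med [ 0.4639 -0.2554  0.0704] zmax 0.0725 rect [ 465.6 -236. ] [65.9  9.5] 84.1
side blue 96 med [ 0.4733 -0.2045  0.0675] zmax 0.0726 rect [ 473.8 -199.5] [23.   7.9] 77.8
side yellow 45 med [ 0.514  -0.0865  0.0338] zmax 0.042 rect [538.7 -76.3] [65.3 20.7] 17.4
side docktop 1269 med [ 0.4751 -0.2498  0.0368] zmax 0.0417 rect [ 560.7 -241.5] [121.9 224.3] 80.0
side boxtop 2903 med [0.5034 0.0563 0.0793] zmax 0.0866 rect [589.3 124.3] [360.8 205.5] 26.9
side tab 48 med [0.4818 0.0696 0.0977] zmax 0.104 rect [573.  150.8] [270.9  16.2] 40.5
[176.97916667 287.125     ]
```

View pics/c1.png

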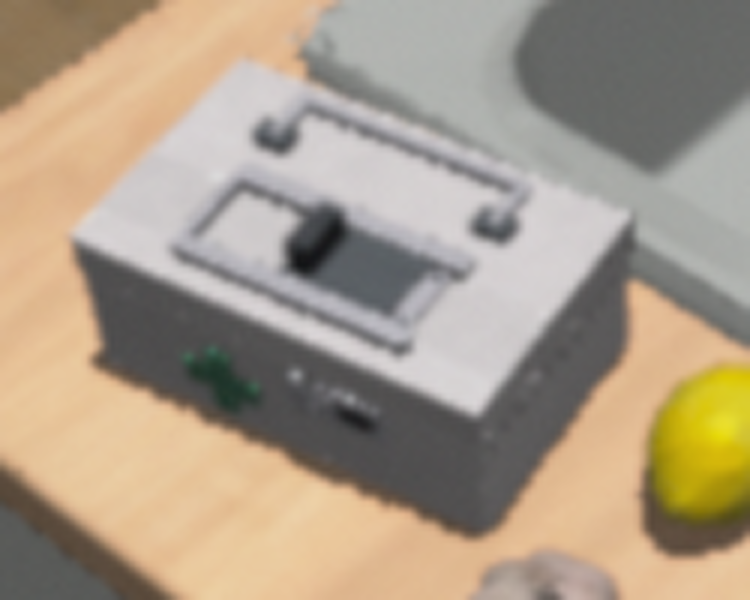

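The enlarged crop shows the lid corners at (73,238), (480,412), (632,215) and (240,60). The black grip's top is at about (325,215), and the closed cover lies to its right.

```bash
python3 - <<'E'
from h import *
import pickle
D=pickle.load(open("d0.pkl","rb"))
C,P,M,K=D["scene"]
q=[at_z(175+u/6-.4,150+v/6-.4,.08,M,K)[:2] for u,v in((73,238),(480,412),(632,215),(240,60))]
q=np.array(q);print(q.round(4))
print("ctr",q.mean(0)); d=(q[0]-q[1])+(q[3]-q[2]); print("yaw of y axis from world y",np.degrees(np.arctan2(-d[0],d[1])), np.linalg.norm(q[0]-q[1]),np.linalg.norm(q[1]-q[2]))
print("tab",at_z(175+325/6,150+215/6,.1,M,K))
for n in("scene","side"):
    C,P,M,K=D[n]; h=cv2.cvtColor(C,cv2.COLOR_RGB2HSV).astype(int); H,S,V=h[...,0],h[...,1],h[...,2]
    for t,m in(("red",((H<6)|(H>174))&(S>170)&(V>110)),("blue",(H>105)&(H<128)&(S>150)&(V>80))):
        p=P[m&(P[...,2]>.055)&(P[...,2]<.08)&(abs(P[...,0]-.465)<.04)&(P[...,1]<-.16)&(P[...,1]>-.3)]
        r=cv2.minAreaRect(p[:,:2].astype(np.float32)*1000); print(n,t,len(p),p.mean(0).round(4),r)
    m=(P[...,2]>.034)&(P[...,2]<.042)&(abs(P[...,0]-.465)<.06)&(P[...,1]<-.13)&(P[...,1]>-.33)&(V<130)
    print(n,"dock",cv2.minAreaRect(P[m][:,:2].astype(np.float32)*1000))
s=readout.state()["tcp_rot"]; print("tool y yaw",np.degrees(np.arctan2(-s[0,1],s[1,1])))
E
```

```text
[[ 0.4272  0.1555]
 [ 0.4636 -0.0205]
 [ 0.5722  0.0011]
 [ 0.5369  0.1791]]
ctr [0.49999036 0.07880106]
yaw of y axis from world y 11.452082294032236 0.17968670122052435 0.11079941819745884
tab [0.48440312 0.07391263 0.1       ]
scene red 52 [ 0.4622 -0.2535  0.0715] ((462.2550354003906, -253.49420166015625), (27.805654525756836, 6.757636070251465), 82.49169158935547)
scene blue 46 [ 0.4709 -0.198   0.0693] ((472.0674743652344, -195.9085693359375), (23.90093231201172, 6.3479790687561035), 77.4705581665039)
scene dock ((468.0576477050781, -224.5713653564453), (118.69319915771484, 40.11207580566406), 80.65324401855469)
side red 96 [ 0.4638 -0.2546  0.0704] ((463.67315673828125, -254.64710998535156), (28.49064826965332, 8.920537948608398), 80.7164306640625)
side blue 96 [ 0.4734 -0.2026  0.0663] ((473.8199462890625, -199.4881591796875), (22.95936393737793, 7.8950958251953125), 77.79271697998047)
side dock ((469.2403259277344, -225.45034790039062), (121.92039489746094, 39.01350402832031), 80.46636962890625)
tool y yaw -21.24485110863035
```

Request:
{"op": "carry_out", "data": {
  "series": [
    [0.46,-0.985,0,0,0,0.15,1],
    [0.46,-0.985,0,0,0,0.15,1],
    [0.46,-0.985,0,0,0,0.15,1],
    [0.46,-0.985,0,0,0,0.15,1],
    [0.46,-0.985,0,0,0,0.15,1],
    [0.46,-0.985,0,0,0,0.15,1],
    [0.46,-0.985,0,0,0,0.15,1],
    [0.46,-0.985,0,0,0,0.15,1],
    [0.46,-0.985,0,0,0,0.15,1],
    [0.46,-0.985,0,0,0,0.15,1]
  ]
}}

```text
time_s: 1.15
eef_pos: [0.3276, 0.4079, 0.253]
tcp_rot: [[-0.987, 0.16, -0.0], [0.16, 0.987, -0.0], [0.0, -0.0, -1.0]]
contact_force: [1.0, 0.1, -0.7]
opening: 0.0854
grip_force: 0.0
```

Request:
{"op": "carry_out", "data": {
  "series": [
    [0.46,-0.985,0,0,0,0.15,1],
    [0.46,-0.985,0,0,0,0.15,1],
    [0.46,-0.985,0,0,0,0.15,1],
    [0.46,-0.985,0,0,0,0.15,1],
    [0.46,-0.985,0,0,0,0.15,1],
    [0.46,-0.985,0,0,0,0.15,1],
    [0.46,-0.985,0,0,0,0.15,1],
    [0.46,-0.985,0,0,0,0.15,1],
    [0.46,-0.985,0,0,0,0.15,1],
    [0.46,-0.985,0,0,0,0.15,1]
  ]
}}

```text
time_s: 2.15
eef_pos: [0.4196, 0.211, 0.2531]
tcp_rot: [[-0.999, -0.049, -0.0], [-0.049, 0.999, -0.0], [0.0, -0.0, -1.0]]
contact_force: [1.3, -0.1, -0.6]
opening: 0.0852
grip_force: 0.0
```

Request:
{"op": "carry_out", "data": {
  "series": [
    [0.46,-0.985,-0.3,0,0,0.15,1],
    [0.46,-0.985,-0.3,0,0,0.15,1],
    [0.46,-0.985,-0.4,0,0,0.15,1],
    [0.46,-0.985,-0.4,0,0,0.15,1],
    [0.46,-0.985,-0.4,0,0,0.15,1],
    [0.46,-0.985,-0.4,0,0,0.15,1],
    [0.46,-0.985,-0.4,0,0,0.15,1]
  ]
}}

```text
time_s: 2.85
eef_pos: [0.484, 0.0731, 0.2007]
tcp_rot: [[-0.981, -0.194, -0.0], [-0.194, 0.981, 0.0], [0.0, 0.0, -1.0]]
contact_force: [1.4, 0.3, -0.6]
opening: 0.0855
grip_force: 0.0
```

```bash
python3 - <<'E'
from h import *
import pickle
d=snap("wrist"); pickle.dump(d,open("w1.pkl","wb"))
cv2.imwrite("pics/w1.png",cv2.resize(d[0],(800,600),interpolation=cv2.INTER_CUBIC)[...,::-1])
s=readout.state();print(s["time_s"],s["eef_pos"],s["tcp_rot"].round(4),s["contact_force"])
E
```

```text
2.9 [0.48445412 0.07093395 0.19955617] [[-0.9812 -0.1928 -0.0016]
 [-0.1928  0.9812 -0.0014]
 [ 0.0018 -0.0011 -1.    ]] [-0.57617159 -2.07015676 -0.07021279]
```

View pics/w1.png

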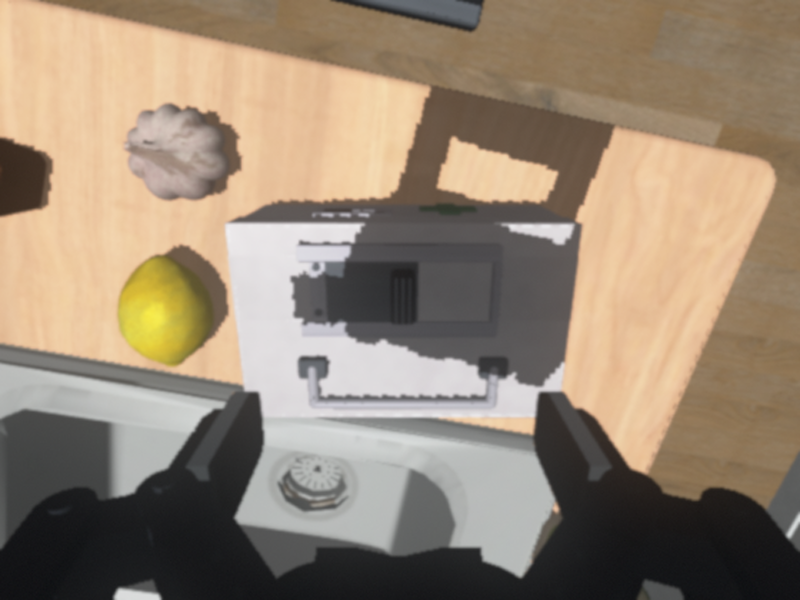

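The wrist view shows the grip at (403,297) and its cover to the left. The lid's front edge runs from (228,222) to (579,224) and its back edge from (245,417) to (562,416).

```bash
python3 - <<'E'
from h import *
import pickle
C,P,M,K=pickle.load(open("w1.pkl","rb"))
f=.7
for t,u,v,z in(("tab",403,297,.1),("tabTL",391,268,.1),("tabBR",416,325,.1),("FR",228,222,.08),("FL",579,223.5,.08),("BR",245,417,.08),("BL",562,416,.08),("railfr",297,243,.086),("railfl",500,245,.086),("railbl",497,336,.086),("railbr",303,336,.086)):
    p=P[int(v*f),int(u*f)]; print(t,at_z(u*f,v*f,z,M,K).round(4),p.round(4))
g=C[150:260,180:380].astype(int).sum(2); Z=P[150:260,180:380]
m=(Z[...,2]>.096)&(Z[...,2]<.106)
print(cv2.minAreaRect(Z[m][:,:2].astype(np.float32)*1000), Z[m].mean(0), m.sum())
E
```

```text
tab [0.4762 0.0744 0.1   ] [0.4757 0.0742 0.0996]
tabTL [0.4629 0.0658 0.1   ] [0.4666 0.0658 0.0854]
tabBR [0.4895 0.0837 0.1   ] [0.4938 0.0848 0.0883]
FR [ 0.4606 -0.0189  0.08  ] [ 0.48   -0.0448 -0.0006]
FL [0.4271 0.1558 0.08  ] [0.4268 0.1556 0.0796]
BR [ 5.734e-01 -1.000e-04  8.000e-02] [0.483  0.0296 0.2064]
BL [0.5372 0.1815 0.08  ] [0.4639 0.1142 0.2103]
railfr [0.4631 0.0177 0.086 ] [0.4643 0.0163 0.0813]
railfl [0.4445 0.1178 0.086 ] [0.4444 0.1181 0.0845]
railbl [0.4929 0.1292 0.086 ] [0.4922 0.128  0.0877]
railbr [0.5129 0.0273 0.086 ] [0.5119 0.0274 0.0877]
((477.7237243652344, 73.98017883300781), (25.211915969848633, 11.921797752380371), 9.556391716003418) [0.47716731 0.07383077 0.09992618] 589
```

Request:
{"op": "carry_out", "data": {
  "series": [
    [-0.35,0.15,-0.9,0,0,0,1],
    [0,0,-0.9,0,0,0,1],
    [0,0,-0.9,0,0,0,0.2],
    [0,0,-0.9,0,0,0,0],
    [0,0,-0.88,0,0,0,-0.4],
    [0,0,0,0,0,0,-1],
    [0,0,0,0,0,0,-1],
    [0,0,0,0,0,0,-1],
    [0,0,0,0,0,0,-1]
  ],
  "newtons": 30
}}

```text
time_s: 3.8
eef_pos: [0.4768, 0.077, 0.112]
tcp_rot: [[-0.981, -0.193, -0.0], [-0.193, 0.981, -0.0], [0.0, -0.0, -1.0]]
contact_force: [0.1, -0.7, -3.4]
opening: 0.0108
grip_force: 32.5
```

Request:
{"op": "carry_out", "data": {
  "series": [
    [-0.075,0.38,0,0,0,0,-1],
    [-0.075,0.38,0,0,0,0,-1],
    [-0.075,0.38,0,0,0,0,-1],
    [-0.075,0.38,0,0,0,0,-1],
    [-0.075,0.38,0,0,0,0,-1],
    [-0.04,0.18,0,0,0,0,-1],
    [0,0,0,0,0,0,-1]
  ]
}}

```text
time_s: 4.5
eef_pos: [0.4699, 0.1126, 0.1118]
tcp_rot: [[-0.98, -0.198, 0.002], [-0.198, 0.98, -0.017], [0.001, -0.017, -1.0]]
contact_force: [0.7, -36.0, -4.1]
opening: 0.0109
grip_force: 32.6
```

Request:
{"op": "carry_out", "data": {
  "series": [
    [0,0,0,0,0,0,0],
    [0,0,0.2,0,0,0,0],
    [0.1,-0.5,1,0,0,0,0],
    [0.1,-0.6,1,0,0,0,0.5],
    [0.1,-0.6,1,0,0,0,1],
    [0,-0.6,1,0,0,0,1],
    [0,0,0,0,0,0,1]
  ]
}}

```text
time_s: 5.2
eef_pos: [0.4773, 0.0725, 0.1997]
tcp_rot: [[-0.981, -0.193, 0.009], [-0.193, 0.981, 0.0], [-0.009, -0.002, -1.0]]
contact_force: [1.0, 0.4, -0.1]
opening: 0.0856
grip_force: 0.0
```

```bash
python3 - <<'E'
from h import *
import pickle
d=snap("wrist"); pickle.dump(d,open("w2.pkl","wb"))
C,P=d[:2]
cv2.imwrite("pics/w2.png",cv2.resize(C[130:280,180:380],(800,600),interpolation=cv2.INTER_CUBIC)[...,::-1])
Z=P[100:300,150:420]; m=(Z[...,2]>.096)&(Z[...,2]<.106)
print(cv2.minAreaRect(Z[m][:,:2].astype(np.float32)*1000), Z[m].mean(0), m.sum())
s=readout.state();print(s["time_s"],s["eef_pos"],s["tcp_rot"].round(4),s["contact_force"])
E
```

```text
((470.35504150390625, 111.79349517822266), (25.594738006591797, 12.062260627746582), 10.83883285522461) [0.46972502 0.11127396 0.09992019] 587
5.25 [0.4761175  0.07296951 0.19768516] [[-9.812e-01 -1.931e-01  5.300e-03]
 [-1.931e-01  9.812e-01  5.000e-04]
 [-5.300e-03 -5.000e-04 -1.000e+00]] [-0.18289878  0.34625149  0.33974108]
```

View pics/w2.png

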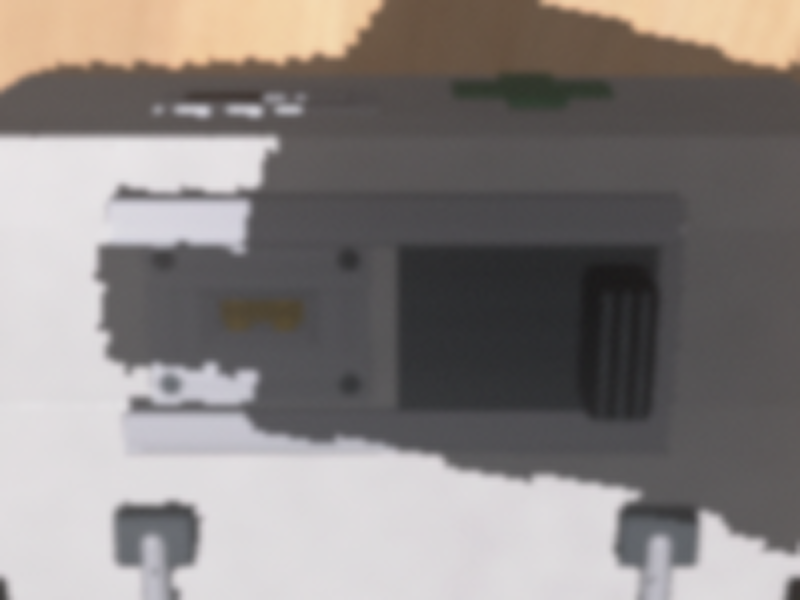

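The crop shows the cover slid right, with the brass slot at (262,314) in its countersink. The screws are at (163,260), (348,260), (170,384) and (348,384), and the grip is at (622,340).

```bash
python3 - <<'E'
from h import *
import pickle
for i in range(3):
  d=snap("wrist"); C,P,M,K=d
  a=lambda u,v,z:at_z(180+u/4-.4,130+v/4-.4,z,M,K).round(4)
  S=np.mean([a(163,260,.082),a(348,260,.082),a(170,384,.082),a(348,384,.082)],0)
  k=a(262,314,.0785) # slot at bottom of countersink
  print("screws",S,"sink",a(263,314,.082),"slot",k)
  Z=P[100:300,150:420]; m=(Z[...,2]>.096)&(Z[...,2]<.106)
  t=np.array(cv2.minAreaRect(Z[m][:,:2].astype(np.float32)*1000)[0]); print("tab",t,"dist",np.linalg.norm(t/1000-S[:2]),np.linalg.norm(t/1000-k[:2]))
  Y=np.array([-.1925,.9813]);q=P.reshape(-1,3);e=q[(abs((q[:,:2]-t/1000)@np.array([.9813,.1925]))<.010)&(abs((q[:,:2]-t/1000)@Y)<.03)]
  b=((e[:,:2]-t/1000)@Y*1000).round()
  print([(int(v),round(float(np.median(e[b==v,2]))*1000,1) if 0 else round(float(np.median(e[b==v,2])*1000),1)) for v in np.unique(b)])
# box corners in wrist
E
```

```text
screws [0.48135  0.047825 0.082   ] sink [0.4794 0.0486 0.082 ] slot [0.4807 0.0483 0.0785]
tab [470.33828735 111.77176666] dist 0.06488795560047685 0.06431197596279839
[(-30, 85.2), (-29, 85.4), (-28, 85.4), (-27, 85.2), (-26, 85.1), (-25, 85.3), (-24, 85.4), (-23, 85.6), (-22, 85.5), (-21, 85.1), (-20, 85.4), (-19, 85.5), (-18, 85.3), (-17, 85.5), (-16, 85.5), (-15, 85.2), (-14, 85.4), (-13, 85.3), (-12, 85.5), (-11, 85.3), (-10, 85.4), (-9, 85.6), (-8, 85.4), (-7, 85.6), (-6, 91.8), (-5, 99.6), (-4, 100.3), (-3, 100.5), (-2, 100.0), (-1, 100.5), (0, 100.5), (1, 100.3), (2, 100.3), (3, 210.9), (4, 210.0), (5, 226.3), (6, 226.4), (7, 226.5), (8, 225.6), (9, 87.2), (10, 87.4), (11, 87.5), (12, 240.3), (13, 240.3), (14, 240.0), (15, 239.8), (16, 240.3), (17, 241.1), (18, 241.7), (19, 242.0), (20, 242.4), (21, 242.7), (22, 243.3), (23, 243.2), (24, 243.9), (25, 244.5), (26, 244.7), (27, 245.1), (28, 245.4), (29, 81.0), (30, 81.4)]
screws [0.47935  0.048175 0.082   ] sink [0.4774 0.0489 0.082 ] slot [0.4787 0.0486 0.0785]
tab [470.61532593 111.93006134] dist 0.06435062064703193 0.063844
[... 1030 characters left out ...]
.4), (-24, 85.5), (-23, 85.5), (-22, 85.3), (-21, 85.1), (-20, 85.4), (-19, 85.4), (-18, 85.4), (-17, 85.4), (-16, 85.3), (-15, 85.3), (-14, 85.0), (-13, 85.3), (-12, 85.4), (-11, 85.0), (-10, 85.2), (-9, 85.2), (-8, 85.3), (-7, 85.4), (-6, 92.3), (-5, 99.4), (-4, 100.4), (-3, 100.5), (-2, 100.0), (-1, 100.2), (0, 100.5), (1, 100.2), (2, 100.1), (3, 100.8), (4, 206.9), (5, 208.6), (6, 223.9), (7, 153.8), (8, 87.0), (9, 87.2), (10, 87.3), (11, 87.6), (12, 238.5), (13, 238.2), (14, 238.0), (15, 238.2), (16, 238.4), (17, 238.9), (18, 239.3), (19, 239.7), (20, 240.1), (21, 240.4), (22, 240.8), (23, 241.2), (24, 241.4), (25, 242.0), (26, 242.2), (27, 242.5), (28, 242.8), (29, 242.7), (30, 242.6)]
```

```bash
python3 - <<'E'
from h import *
import pickle
for i in range(3): d=snap("wrist")
pickle.dump(d,open("w3.pkl","wb")); C,P,M,K=d
a=cv2.resize(C[130:240,190:310],(600,550),interpolation=cv2.INTER_CUBIC)
cv2.imwrite("pics/w3.png",cv2.resize(C[140:240,200:360],(800,500),interpolation=cv2.INTER_CUBIC)[...,::-1])
print(readout.state()["eef_pos"],readout.state()["tcp_rot"].round(4))
E
```

```text
[0.47398483 0.07310958 0.19449945] [[-9.810e-01 -1.942e-01 -2.000e-03]
 [-1.942e-01  9.810e-01  4.000e-04]
 [ 1.900e-03  8.000e-04 -1.000e+00]]
```

View pics/w3.png

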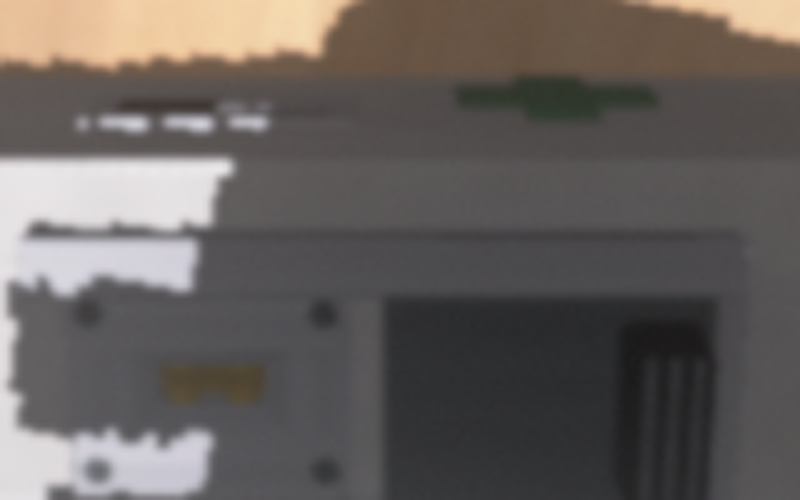

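The cover plate's right edge (716) meets the end bar (718), so it is at its stop. The slot is at (213,384), and the screws are at (88,314), (323,315), (97,471) and (325,471).

```bash
python3 - <<'E'
from h import *
import pickle
C,P,M,K=pickle.load(open("w3.pkl","rb"))
a=lambda u,v,z:at_z(200+u/5-.4,140+v/5-.4,z,M,K)
S=np.mean([a(88,314,.082),a(323,315,.082),a(97,471,.082),a(325,471,.082)],0)
print("screws",S,"sink",a(213,388,.082),"slot",a(213,384,.0785))
Z=P[100:300,150:420]; m=(Z[...,2]>.096)&(Z[...,2]<.106)
print("tab",cv2.minAreaRect(Z[m][:,:2].astype(np.float32)*1000))
for p in((140,388),(287,388),(213,350),(213,425),(160,384),(267,384)): print(p,a(*p,.081).round(4))
q=P.reshape(-1,3); c=np.array([.4798,.0485]);X=np.array([.9813,.1925]);Y=np.array([-.1925,.9813])
dx=(q[:,:2]-c)@X;dy=(q[:,:2]-c)@Y
for name,dd,o in(("x",dx,dy),("y",dy,dx)):
  print(name,[(v,round(float(np.nanmedian(q[(abs(dd*1000-v)<.75)&(abs(o)<.003),2])*1000),1)) for v in range(-20,21,1) if ((abs(dd*1000-v)<.75)&(abs(o)<.003)).any()])
s=(abs(dx)<.012)&(abs(dy)<.017)&(q[:,2]<.0805)&(q[:,2]>.05); print(s.sum(),cv2.minAreaRect(q[s][:,:2].astype(np.float32)*1000))
E
```

```text
screws [0.48376626 0.04728215 0.082     ] sink [0.48268748 0.04781495 0.082     ] slot [0.48341785 0.04757289 0.0785    ]
tab ((470.6790466308594, 111.83942413330078), (25.60039710998535, 12.339547157287598), 11.419445991516113)
(140, 388) [0.4852 0.0371 0.081 ]
(287, 388) [0.481  0.0586 0.081 ]
(213, 350) [0.4771 0.0468 0.081 ]
(213, 425) [0.489  0.0487 0.081 ]
(160, 384) [0.484  0.0399 0.081 ]
(267, 384) [0.4809 0.0556 0.081 ]
x [(-20, 87.3), (-19, 256.0), (-18, 256.0), (-17, 256.0), (-16, 258.8), (-15, 88.3), (-14, 87.1), (-13, 86.4), (-12, 82.1), (-11, 82.1), (-10, 82.1), (-9, 81.8), (-8, 81.7), (-7, 81.9), (-6, 81.9), (-5, 82.0), (-4, 81.8), (-3, 81.6), (-2, 80.9), (-1, 79.4), (0, 79.0), (1, 78.2), (2, 78.1), (3, 77.2), (4, 77.1), (5, 78.0), (6, 71.8), (7, 76.8), (8, 79.7), (9, 81.2), (10, 81.9), (11, 81.8), (12, 82.1), (13, 82.2), (14, 82.2), (15, 82.0), (16, 81.9), (17, 82.1), (18, 82.2), (19, 82.1), (20, 86.7)]
y [(-20, 81.8), (-19, 82.5), (-18, 210.4), (-17, 208.0), (-16, 194.0), (-15, 81.8), (-14, 81.8), (-13, 81.2), (-12, 80.8), (-11, 79.7), (-10, 79.3), (-9, 79.6), (-8, 80.5), (-7, 78.9), (-6, 79.1), (-5, 79.7), (-4, 79.9), (-3, 80.8), (-2, 80.4), (-1, 80.9), (0, 79.8), (1, 78.9), (2, 79.0), (3, 79.3), (4, 79.1), (5, 80.5), (6, 78.9), (7, 79.0), (8, 80.3), (9, 81.4), (10, 82.2), (11, 81.9), (12, 82.1), (13, 81.8), (14, 81.8), (15, 81.9), (16, 82.1), (17, 82.0), (18, 82.0), (19, 81.2), (20, 80.1)]
351 ((482.1224365234375, 46.981204986572266), (23.706401824951172, 20.34025764465332), 77.97225189208984)
```

Request:
{"op": "carry_out", "data": {
  "series": [
    [-0.03,-0.96,0.05,0,0,-0.81,1],
    [-0.03,-0.96,0.05,0,0,-0.81,1],
    [-0.03,-0.96,0.05,0,0,-0.81,1],
    [-0.03,-0.96,0.05,0,0,-0.81,1],
    [-0.03,-0.96,0.05,0,0,-0.81,1],
    [-0.03,-0.96,0.05,0,0,-0.81,1],
    [-0.03,-0.96,0,0,0,-0.81,1],
    [-0.03,-0.96,0,0,0,-0.81,1],
    [-0.03,-0.96,0,0,0,-0.81,1],
    [-0.03,-0.96,0,0,0,-0.81,1]
  ]
}}

```text
time_s: 6.55
eef_pos: [0.4684, -0.1198, 0.201]
tcp_rot: [[-0.589, 0.808, -0.001], [0.808, 0.589, 0.001], [0.001, -0.0, -1.0]]
contact_force: [0.6, 0.1, -0.3]
opening: 0.0853
grip_force: 0.0
```

Request:
{"op": "carry_out", "data": {
  "series": [
    [-0.03,-0.96,0,0,0,-0.81,1],
    [-0.03,-0.96,0,0,0,-0.81,1],
    [-0.03,-0.96,0,0,0,-0.81,1],
    [-0.03,-0.96,0,0,0,-0.81,1],
    [-0.03,-0.96,0,0,0,-0.81,1],
    [-0.03,-0.96,0,0,0,-0.81,1],
    [-0.03,-0.96,0,0,0,-0.81,1],
    [0,0,0,0,0,0,1],
    [0,0,0,0,0,0,1]
  ]
}}

```text
time_s: 7.45
eef_pos: [0.4643, -0.2534, 0.201]
tcp_rot: [[0.155, 0.988, -0.001], [0.988, -0.155, 0.001], [0.001, -0.001, -1.0]]
contact_force: [-0.5, 0.8, -0.2]
opening: 0.0852
grip_force: 0.0
```

```bash
python3 - <<'E'
from h import *
import pickle
for i in range(4):
    d=snap("wrist"); s=readout.state();print(s["time_s"],s["eef_pos"].round(4),s["contact_force"].round(1))
pickle.dump(d,open("w4.pkl","wb"));C,P,M,K=d
print(s["tcp_rot"].round(4), "psi",np.degrees(np.arctan2(-s["tcp_rot"][0,1],s["tcp_rot"][1,1])))
h=cv2.cvtColor(C,cv2.COLOR_RGB2HSV).astype(int); H,S,V=h[...,0],h[...,1],h[...,2]
m=((H<6)|(H>174))&(S>170)&(P[...,2]>.068)&(P[...,2]<.076)&(P[...,1]<-.15)
print(m.sum(),P[m].mean(0),cv2.minAreaRect(P[m][:,:2].astype(np.float32)*1000))
m=(H>105)&(H<128)&(S>150)&(P[...,2]>.05)&(P[...,2]<.076)
print(m.sum(),P[m].mean(0),cv2.minAreaRect(P[m][:,:2].astype(np.float32)*1000))
cv2.imwrite("pics/w4.png",cv2.resize(C,(800,600),interpolation=cv2.INTER_CUBIC)[...,::-1])
E
```

```text
7.5 [ 0.4643 -0.2531  0.2011] [-0.2  1.4 -0.9]
7.55 [ 0.4644 -0.2529  0.2012] [-1.4  0.7 -0.6]
7.6 [ 0.4644 -0.2529  0.2013] [-0.3 -0.4  0.6]
7.65 [ 0.4645 -0.253   0.2015] [-0.4  0.3 -0.4]
[[ 1.548e-01  9.879e-01 -3.000e-04]
 [ 9.879e-01 -1.548e-01  4.000e-04]
 [ 4.000e-04 -3.000e-04 -1.000e+00]] psi -98.90807214064634
41 [ 0.46330816 -0.26540406  0.07158385] ((462.8063049316406, -265.02874755859375), (6.343228340148926, 5.691814422607422), 82.02947235107422)
0 [nan nan nan] ((0.0, 0.0), (0.0, 0.0), 0.0)<stdin>:11: RuntimeWarning: Mean of empty slice.
  ret = um.true_divide(
```

View pics/w4.png

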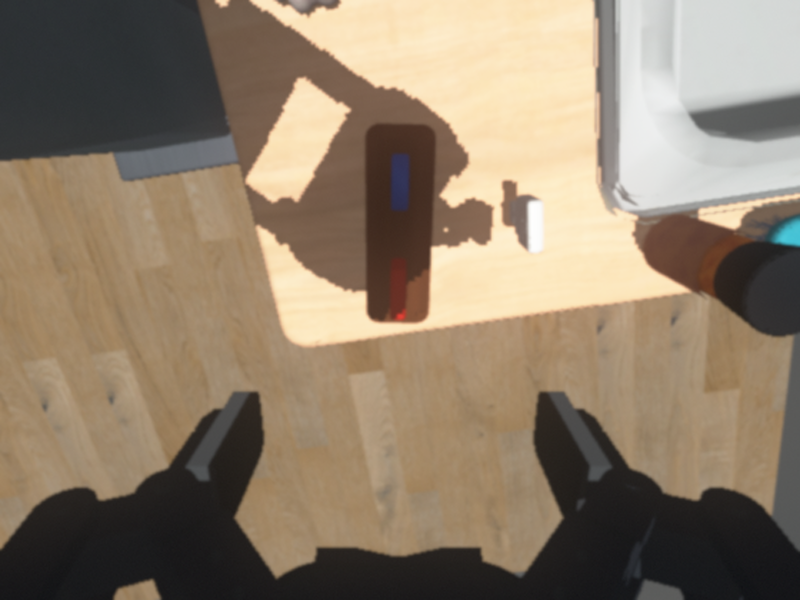

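The wrist view confirms the red rectangular head at (400,288) in the near slot, in shade. The blue key is at (401,182), and the white look-alike at (535,225) is off the block, so I'll leave it.

```bash
python3 - <<'E'
from h import *
import pickle
C,P,M,K=pickle.load(open("w4.pkl","rb"))
h=cv2.cvtColor(C,cv2.COLOR_RGB2HSV).astype(int); H,S,V=h[...,0],h[...,1],h[...,2]
v,u=np.mgrid[:420,:560]
R=((H<6)|(H>174))&(S>140)&(abs(u-280)<20)&(v>170)&(v<235)
for t,m in(("red",R&(P[...,2]>.066)),("blue",(H>105)&(H<130)&(S>120)&(abs(u-280)<20)&(v<160)&(P[...,2]>.055))):
    print(t,m.sum(),P[m].mean(0),cv2.minAreaRect(P[m][:,:2].astype(np.float32)*1000),P[m][:,2].max())
m=(P[...,2]>.034)&(P[...,2]<.042)&(abs(u-280)<40)
r=cv2.minAreaRect(P[m][:,:2].astype(np.float32)*1000);print("dock",r)
E
```

```text
red 335 [ 0.46388987 -0.25218395  0.07172666] ((463.4406433105469, -253.35064697265625), (29.676532745361328, 7.947394371032715), 81.24735260009766) 0.07356244667681341<stdin>:8: RuntimeWarning: Mean of empty slice.
  ret = um.true_divide(
Traceback (most recent call last):
ValueError: zero-size array to reduction operation maximum which has no identity
```

Request:
{"op": "carry_out", "data": {
  "series": [
    [-0.05,-0.02,-0.95,0,0,0,-0.2],
    [0,0,-0.95,0,0,0,-0.2],
    [0,0,-0.95,0,0,0,-0.2],
    [0,0,-0.95,0,0,0,-0.2],
    [0,0,-0.95,0,0,0,-0.2],
    [0,0,-0.95,0,0,0,-0.2],
    [0,0,-0.95,0,0,0,-0.2],
    [0,0,0,0,0,0,-0.2],
    [0,0,0,0,0,0,-0.2]
  ]
}}

```text
time_s: 8.55
eef_pos: [0.4636, -0.2539, 0.0689]
tcp_rot: [[0.156, 0.988, -0.0], [0.988, -0.156, 0.0], [0.0, -0.0, -1.0]]
contact_force: [-0.4, -0.1, 0.4]
opening: 0.0341
grip_force: 0.0
```

Request:
{"op": "carry_out", "data": {
  "series": [
    [0,0,0,0,0,0,-1],
    [0,0,0,0,0,0,-1],
    [0,0,0,0,0,0,-1],
    [0,0,0,0,0,0,-1],
    [0,0,0,0,0,0,-1]
  ],
  "newtons": 70
}}

```text
time_s: 9.05
eef_pos: [0.4643, -0.2549, 0.0701]
tcp_rot: [[0.157, 0.988, 0.002], [0.988, -0.157, -0.001], [-0.001, 0.002, -1.0]]
contact_force: [-1.1, 0.5, 6.4]
opening: 0.0077
grip_force: 69.3
```

Request:
{"op": "carry_out", "data": {
  "series": [
    [0,0,0.4,0,0,0,-1],
    [0,0,0.8,0,0,0,-1],
    [0,0,0.9,0,0,0,-1],
    [0,0,0.9,0,0,0,-1],
    [0,0,0.9,0,0,0,-1],
    [0,0,0.9,0,0,0,-1],
    [0,0,0.2,0,0,0,-1],
    [0,0,0,0,0,0,-1]
  ]
}}

```text
time_s: 9.85
eef_pos: [0.4636, -0.2544, 0.1693]
tcp_rot: [[0.157, 0.988, 0.001], [0.988, -0.157, -0.001], [-0.001, 0.001, -1.0]]
contact_force: [-0.6, 0.8, -0.1]
opening: 0.0077
grip_force: 69.1
```

```bash
python3 - <<'E'
from h import *
import pickle
d=snap("scene");e=snap("side"); pickle.dump((d,e),open("s5.pkl","wb"))
s=readout.state();R=s["tcp_rot"];print(s["time_s"],s["eef_pos"],R.round(4),s["opening"],"psi",np.degrees(np.arctan2(-R[0,1],R[1,1])))
for C,P,M,K in(d,e):
    h=cv2.cvtColor(C,cv2.COLOR_RGB2HSV).astype(int); H,S,V=h[...,0],h[...,1],h[...,2]
    m=((H<6)|(H>174))&(S>150)&(P[...,2]>.1)&(P[...,2]<.25)&(abs(P[...,1]+.25)<.06)&(abs(P[...,0]-.46)<.05)
    print(m.sum(),np.argwhere(m).mean(0) if m.any() else 0,P[m].mean(0) if m.any() else 0)
a=d[0][180:300,270:390];b=e[0][170:290,190:310]
f=lambda x:cv2.resize(x,(400,400),interpolation=cv2.INTER_CUBIC)
cv2.imwrite("pics/s5.png",np.hstack([f(a),f(b)])[...,::-1])
E
```

```text
9.95 [ 0.46290975 -0.25386248  0.16773597] [[ 1.566e-01  9.877e-01 -1.200e-03]
 [ 9.877e-01 -1.566e-01  1.000e-03]
 [ 8.000e-04 -1.400e-03 -1.000e+00]] 0.007447606479562116 psi -99.00887230345297
22 [259.22727273 355.77272727] [ 0.45988728 -0.26580678  0.1642418 ]
163 [265.01226994 242.19018405] [ 0.46180925 -0.26492791  0.16020285]
```

View pics/s5.png

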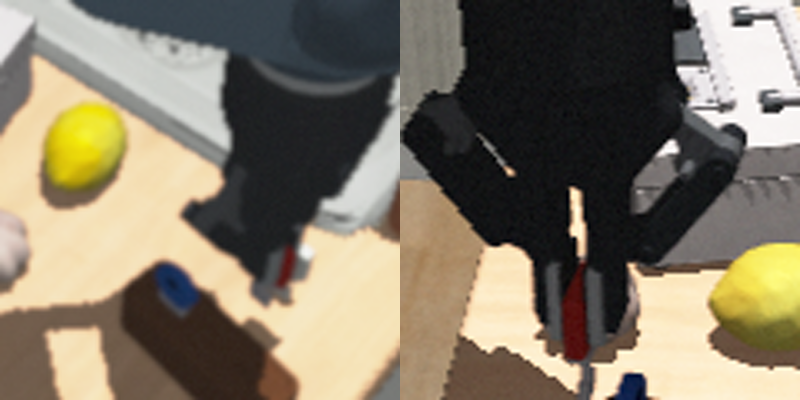

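Request:
{"op": "carry_out", "data": {
  "series": [
    [0.06,0.94,0,0,0,0.16,-1],
    [0.06,0.94,0,0,0,0.16,-1],
    [0.06,0.94,0,0,0,0.16,-1],
    [0.06,0.94,0,0,0,0.16,-1],
    [0.06,0.94,0,0,0,0.16,-1],
    [0.06,0.94,0,0,0,0.16,-1],
    [0.06,0.94,0,0,0,0.16,-1],
    [0.06,0.94,0,0,0,0.16,-1]
  ]
}}

```text
time_s: 10.75
eef_pos: [0.4722, -0.1019, 0.1676]
tcp_rot: [[-0.024, 1.0, -0.002], [1.0, 0.024, 0.001], [0.001, -0.002, -1.0]]
contact_force: [0.6, 1.0, -0.5]
opening: 0.0075
grip_force: 69.1
```

Request:
{"op": "carry_out", "data": {
  "series": [
    [0.06,0.94,0,0,0,0.16,-1],
    [0.06,0.94,0,0,0,0.16,-1],
    [0.06,0.94,0,0,0,0.16,-1],
    [0.06,0.94,0,0,0,0.16,-1],
    [0.06,0.94,0,0,0,0.16,-1],
    [0.06,0.94,0,0,0,0.16,-1],
    [0.06,0.94,0,0,0,0.15,-1],
    [0.06,0.94,0,0,0,0.1,-1],
    [0,0,0,0,0,0,-1],
    [0,0,0,0,0,0,-1]
  ]
}}

```text
time_s: 11.75
eef_pos: [0.4818, 0.0471, 0.1679]
tcp_rot: [[-0.191, 0.982, -0.002], [0.982, 0.191, 0.0], [0.0, -0.002, -1.0]]
contact_force: [0.4, -0.6, -0.3]
opening: 0.0075
grip_force: 69.1
```

```bash
python3 - <<'E'
from h import *
for i in range(5):
    read_camera("wrist") if i else 0; s=readout.state();R=s["tcp_rot"];print(s["time_s"],s["eef_pos"].round(4),"psi",np.degrees(np.arctan2(-R[0,1],R[1,1])).round(2),R[:,2].round(4),s["contact_force"].round(1))
E
```

```text
11.75 [0.4818 0.0471 0.1679] psi -79.0 [-1.6e-03  1.0e-04 -1.0e+00] [ 0.4 -0.6 -0.3]
11.8 [0.482  0.0466 0.1681] psi -79.06 [-1.3e-03 -1.0e-04 -1.0e+00] [ 1.1 -0.2  0.6]
11.85 [0.4822 0.0463 0.1683] psi -79.1 [-8.e-04 -0.e+00 -1.e+00] [ 0.4  0.4 -1.1]
11.9 [0.4824 0.0461 0.1684] psi -79.12 [-6.e-04 -0.e+00 -1.e+00] [ 0.4 -0.5 -0.3]
11.95 [0.4825 0.046  0.1685] psi -79.14 [-4.e-04 -0.e+00 -1.e+00] [-0.8  0.4 -0.6]
```

Request:
{"op": "carry_out", "data": {
  "series": [
    [0.04,0.06,-0.4,0,0,0.02,-1],
    [0,0,-0.5,0,0,0,-1],
    [0,0,-0.4,0,0,0,-1],
    [0,0,-0.1,0,0,0,-1],
    [0,0,-0.1,0,0,0,-1],
    [0,0,-0.1,0,0,0,-1],
    [0,0,0,0,0,0,-1]
  ]
}}

```text
time_s: 12.65
eef_pos: [0.4835, 0.0477, 0.1366]
tcp_rot: [[-0.192, 0.981, -0.0], [0.981, 0.192, -0.0], [-0.0, -0.0, -1.0]]
contact_force: [0.2, -0.4, 0.4]
opening: 0.0074
grip_force: 69.1
```

Request:
{"op": "carry_out", "data": {
  "series": [
    [0,0,-0.08,0,0,0,-1],
    [0,0,-0.08,0,0,0,-1],
    [0,0,-0.08,0,0,0,-1],
    [0,0,0,0,0,0,-1]
  ]
}}

```text
time_s: 13.05
eef_pos: [0.4845, 0.0477, 0.1337]
tcp_rot: [[-0.192, 0.981, 0.002], [0.981, 0.192, -0.0], [-0.0, 0.002, -1.0]]
contact_force: [-3.5, 0.7, 10.6]
opening: 0.0076
grip_force: 70.6
```

Request:
{"op": "carry_out", "data": {
  "series": [
    [-0.05,0,0,0,0,0.25,-1],
    [0,0,0,0,0,0.25,-1],
    [0,0,0,0,0,-0.5,-1],
    [0,0,0,0,0,-0.5,-1],
    [0,0,0,0,0,0.5,-1],
    [0,0,0,0,0,0,-1]
  ]
}}

```text
time_s: 13.65
eef_pos: [0.4835, 0.0477, 0.133]
tcp_rot: [[-0.192, 0.981, 0.003], [0.981, 0.192, -0.0], [-0.001, 0.003, -1.0]]
contact_force: [0.7, -0.0, 5.2]
opening: 0.0076
grip_force: 69.9
```

Request:
{"op": "carry_out", "data": {
  "series": [
    [0,0,-0.08,0,0,0.25,-1],
    [0,0,-0.04,0,0,0.25,-1],
    [0,0,0,0,0,-0.5,-1],
    [0,0,0,0,0,-0.5,-1],
    [0,0,0,0,0,0.5,-1],
    [0,0,0,0,0,0,-1]
  ]
}}

```text
time_s: 14.25
eef_pos: [0.483, 0.0476, 0.1298]
tcp_rot: [[-0.191, 0.982, 0.002], [0.982, 0.191, -0.0], [-0.001, 0.002, -1.0]]
contact_force: [1.4, -0.0, 1.1]
opening: 0.0076
grip_force: 69.4
```

Request:
{"op": "carry_out", "data": {
  "series": [
    [0.02,0,-0.08,0,0,0.25,-1],
    [0,0,-0.06,0,0,0.25,-1],
    [0,0,-0.04,0,0,-0.5,-1],
    [0,0,0,0,0,-0.5,-1],
    [0,0,0,0,0,0.5,-1],
    [0,0,0,0,0,0.5,-1],
    [0,0,0,0,0,-0.5,-1],
    [0,0,0,0,0,0,-1]
  ]
}}

```text
time_s: 15.05
eef_pos: [0.4832, 0.0474, 0.126]
tcp_rot: [[-0.19, 0.982, 0.001], [0.982, 0.19, -0.001], [-0.001, 0.001, -1.0]]
contact_force: [2.1, -1.2, 0.7]
opening: 0.0077
grip_force: 69.2
```

Request:
{"op": "carry_out", "data": {
  "series": [
    [0.03,-0.02,-0.08,0,0,0.25,-1],
    [0,0,-0.06,0,0,0.25,-1],
    [0,0,-0.06,0,0,-0.5,-1],
    [0,0,0,0,0,-0.5,-1],
    [0,0,0,0,0,0.5,-1],
    [0,0,0,0,0,0.5,-1],
    [0,0,0,0,0,-0.5,-1],
    [0,0,0,0,0,0,-1]
  ]
}}

```text
time_s: 15.85
eef_pos: [0.4833, 0.0472, 0.1217]
tcp_rot: [[-0.192, 0.981, -0.0], [0.981, 0.192, -0.0], [-0.0, -0.0, -1.0]]
contact_force: [1.6, -1.4, -0.5]
opening: 0.0077
grip_force: 69.1
```

Request:
{"op": "carry_out", "data": {
  "series": [
    [0,0,-0.08,0,0,0.25,-1],
    [0,0,-0.06,0,0,0.25,-1],
    [0,0,-0.06,0,0,-0.5,-1],
    [0,0,0,0,0,-0.5,-1],
    [0,0,0,0,0,0.5,-1],
    [0,0,0,0,0,0.5,-1],
    [0,0,0,0,0,-0.5,-1],
    [0,0,0,0,0,0,-1]
  ]
}}

```text
time_s: 16.65
eef_pos: [0.4831, 0.0472, 0.1176]
tcp_rot: [[-0.193, 0.981, -0.001], [0.981, 0.193, -0.0], [-0.0, -0.001, -1.0]]
contact_force: [-0.2, -1.4, -0.3]
opening: 0.0075
grip_force: 69.2
```

Three more millimetres should bring it home.

Request:
{"op": "carry_out", "data": {
  "series": [
    [0,-0.03,-0.08,0,0,0.25,-1],
    [0,0,-0.08,0,0,0.25,-1],
    [0,0,-0.08,0,0,-0.5,-1],
    [0,0,-0.04,0,0,-0.5,-1],
    [0,0,0,0,0,0.5,-1],
    [0,0,0,0,0,0.5,-1],
    [0,0,0,0,0,-0.5,-1],
    [0,0,0,0,0,0,-1]
  ]
}}

```text
time_s: 17.45
eef_pos: [0.4846, 0.0467, 0.1146]
tcp_rot: [[-0.194, 0.981, 0.002], [0.981, 0.194, -0.0], [-0.001, 0.001, -1.0]]
contact_force: [-3.6, -0.6, 14.1]
opening: 0.0075
grip_force: 71.3
```

Request:
{"op": "carry_out", "data": {
  "series": [
    [-0.05,0,-0.05,0,0,0.5,-1],
    [0,0,0,0,0,-0.5,-1],
    [0,0,0,0,0,-0.5,-1],
    [0,0,0,0,0,0.5,-1],
    [0,0,0,0,0,0,-1]
  ]
}}

```text
time_s: 17.95
eef_pos: [0.4845, 0.0464, 0.1145]
tcp_rot: [[-0.196, 0.981, 0.004], [0.981, 0.196, -0.001], [-0.001, 0.003, -1.0]]
contact_force: [-4.0, -1.3, 18.2]
opening: 0.0075
grip_force: 71.8
```

Request:
{"op": "carry_out", "data": {
  "series": [
    [0,0,0.08,0,0,-0.4,-1],
    [0,0,0,0,0,-0.6,-1],
    [0,0,0,0,0,-0.6,-1],
    [0,0,0,0,0,-0.6,-1],
    [0,0,0,0,0,0,-1]
  ]
}}

```text
time_s: 18.45
eef_pos: [0.4836, 0.0466, 0.1148]
tcp_rot: [[0.112, 0.994, 0.002], [0.994, -0.112, -0.0], [-0.0, 0.002, -1.0]]
contact_force: [-1.4, -0.9, 10.5]
opening: 0.0076
grip_force: 70.7
```

```bash
cat > st.py <<'E'
from h import *
s=readout.state();R=s["tcp_rot"];print(s["time_s"],s["eef_pos"].round(4),"psi",np.degrees(np.arctan2(-R[0,1],R[1,1])).round(2),R[:,2].round(4),s["contact_force"].round(1),s["moment"].round(3),s["joint_pos"].round(2),s["opening"])
E
python3 st.py
```

```text
18.45 [0.4836 0.0466 0.1148] psi -96.45 [ 2.2e-03 -3.0e-04 -1.0e+00] [-1.4 -0.9 10.5] [-0.145  0.343  0.081] [-0.14  0.04  2.07 -0.    1.04 -0.03] 0.007643180278276002
```

Request:
{"op": "carry_out", "data": {
  "series": [
    [0,0,0,0,0,-0.7,-1],
    [0,0,0,0,0,-0.7,-1],
    [0,0,0,0,0,-0.7,-1],
    [0,0,0,0,0,-0.7,-1],
    [0,0,0,0,0,-0.7,-1],
    [0,0,0,0,0,-0.7,-1],
    [0,0,0,0,0,-0.7,-1],
    [0,0,0,0,0,-0.7,-1],
    [0,0,0,0,0,-0.7,-1],
    [0,0,0,0,0,0,-1]
  ]
}}

```text
time_s: 19.45
eef_pos: [0.4834, 0.0467, 0.1147]
tcp_rot: [[0.837, 0.547, 0.001], [0.547, -0.837, -0.0], [0.001, 0.001, -1.0]]
contact_force: [-2.7, -0.3, 10.2]
opening: 0.0075
grip_force: 70.8
```

```bash
python3 st.py
```

```text
19.45 [0.4834 0.0467 0.1147] psi -146.86 [ 1.5e-03 -1.0e-04 -1.0e+00] [-2.7 -0.3 10.2] [-0.042  0.475  0.065] [-0.14  0.04  2.07  0.    1.04  0.85] 0.007486474422044563
```

Request:
{"op": "carry_out", "data": {
  "series": [
    [0,0,0,0,0,-0.5,-1],
    [0,0,0,0,0,-0.5,-1],
    [0,0,0,0,0,-0.5,-1],
    [0,0,0,0,0,-0.5,-1],
    [0,0,0,0,0,-0.5,-1],
    [0,0,0,0,0,0,-1],
    [0,0,0,0,0,0,-1]
  ]
}}

```text
time_s: 20.15
eef_pos: [0.4834, 0.0468, 0.1147]
tcp_rot: [[0.973, 0.229, 0.001], [0.229, -0.973, 0.0], [0.001, 0.0, -1.0]]
contact_force: [-2.4, 0.2, 11.3]
opening: 0.0077
grip_force: 70.9
```

```bash
python3 st.py
```

```text
20.15 [0.4834 0.0468 0.1147] psi -166.77 [ 0.0014  0.     -1.    ] [-2.4  0.2 11.3] [0.049 0.497 0.083] [-0.14  0.04  2.07  0.    1.04  1.2 ] 0.007653358839138414
```

Request:
{"op": "carry_out", "data": {
  "series": [
    [0,0,0,0,0,-0.3,-1],
    [0,0,0,0,0,-0.2,-1],
    [0,0,0,0,0,0,-1],
    [0,0,0,0,0,0,-1]
  ]
}}

```text
time_s: 20.55
eef_pos: [0.4834, 0.0468, 0.1148]
tcp_rot: [[0.987, 0.161, 0.001], [0.161, -0.987, -0.0], [0.001, 0.0, -1.0]]
contact_force: [-3.2, 0.3, 10.8]
opening: 0.0076
grip_force: 71.0
```

```bash
python3 st.py; python3 - <<'E'
from h import *
d=snap("scene");e=snap("side")
f=lambda x:cv2.resize(x,(400,400),interpolation=cv2.INTER_CUBIC)
cv2.imwrite("pics/f.png",np.hstack([f(d[0][140:260,170:290]),f(e[0][130:250,220:340])])[...,::-1])
E
```

```text
20.55 [0.4834 0.0468 0.1148] psi -170.73 [ 1.3e-03 -1.0e-04 -1.0e+00] [-3.2  0.3 10.8] [0.078 0.564 0.228] [-0.14  0.04  2.07  0.    1.04  1.27] 0.0075586276772315955
```

View pics/f.png

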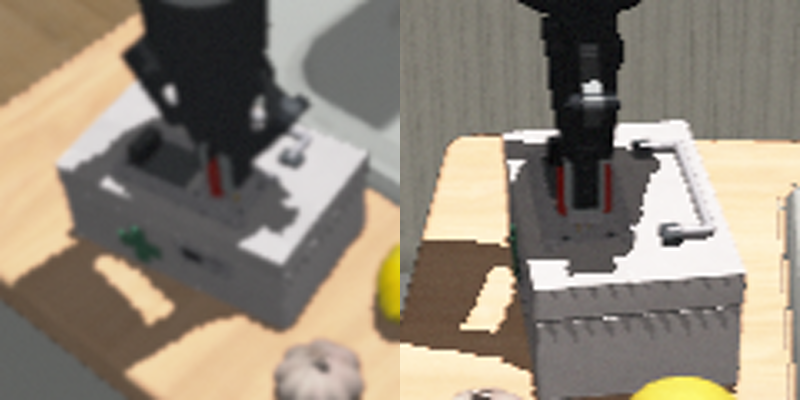

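The moment about z rose from 0.08 to 0.23 Nm over the last 4 degrees, which is the stop. In the picture the key head lies across the box, seated, gripped and turned, so I'm handing in.

```bash
python3 st.py; python3 -c "
from rig import job
print(job.close_job())"
```

```text
20.65 [0.4834 0.0468 0.1148] psi -170.73 [ 1.4e-03 -1.0e-04 -1.0e+00] [-2.7  0.1 10.2] [0.069 0.587 0.248] [-0.14  0.04  2.07  0.    1.04  1.27] 0.007781313436285568
the job is handed in; nothing more can be done
None
```

The job is handed in at 20.7 s: the cover is open to its end stop, and the red key is fully home, turned clockwise to its stop and still gripped there; the blue key, garlic and lemon were not touched.

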